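Shut the die drawer and the guard, then start the swager

ROBOT

A 7-joint arm with a two-finger parallel gripper is mounted at the origin on the work surface. World frame = base frame: x ahead of the robot, y to its left, z up, the work surface at z = 0. Lengths are in m, angles in rad, forces in N, time in s.
With the tool pointing down it reaches from about 0.425 to 0.875 m from the base axis. Payload 4.7 kg.
Tool frame: the origin (TCP) lies at the very end of the fingers, on their centre line; the grasp point (between the pads) lies behind it (ctrl.tcp_to_grasp is the y of the grasp point in the tool frame, in m); y points along the fingers, x is the direction in which the jaws open and shut, and the axes are right-handed (so a half turn about y gives the same grasp; the last joint's range is limited). The gripper opens to 87 mm and grips with 3 to 60 N. Pads are 19 mm wide; open, the fingers measure 117 mm over their backs; the gripper's body (75 mm by 190 mm) begins 51 mm behind the grasp point.
Start: joints at [1.191, 0.321, -0.07, 1.45, 0.023, 1.371, -0.057], TCP at [0.249, -0.6, 0.223] pointing down, gripper open.
Joint ranges: [-2.86, 2.86], [-0.3, 2.09], [-1.38, 1.24], [0.06, 2.45], [-1.56, 4.7], [0.09, 2.05], [-2.69, 2.69]. Speed limits (rad/s): [2.57, 2.57, 3.14, 3.14, 3.14, 3.14, 3.14].

INTERFACE

Orientations are given as a rotation vector (axis times angle).
In Python, from bench import ctrl, get_image, workorder gives the robot as it stands.
- The arm moves only by the tool drive_tool, never from a script. Its argument "increments" is text: rows parted by semicolons, each of 5 numbers parted by spaces: the shift along the tool's x, y, z in mm, then the turn about the tool's y in degrees, then the closure in counts, from 0 (fully open) to 255 (shut). In form: tx ty tz yaw fingers; .... A call has 1 to 20 rows; each row shifts and turns the commanded pose from where the row before left it, along the tool's axes as they then stand; what a row does not reach is not made up. A row lasts 1/8 s, in which the tool goes at most 62.5 mm and 10.7 degrees, less where a joint would pass 70% of its speed; a pose out of reach is approached as far as the arm can. A call is refused whole if a number of a shift passes 62.5 or a number of a turn 10.7, either way. A call with a gripper value outside its range is refused whole. The fingers move at their own pace and stop on an object; "squeeze" is the grip in N (left out, the last holds). Time passes only in rows, so rows that do not move let the fingers close. It gives the time, the measured TCP pose, the force and the opening at its end, in the units of the state.
- ctrl.get_state(): the state, without advancing time (a new reading comes with each control period).
- get_image(name): name is "scene" or "top" or "wrist"; returns a dict with "img" (420x560x3 uint8, red, green, blue), "mtx" (3x3 intrinsics, pixels), "camera_from_world" (4x4, takes a point from world to camera coordinates). Camera axes: x right, y up, looking along -z (the intrinsics and any distortion apply to the point x, -y, -z); pixel columns grow to the right and rows downward; lengths in m; the calibration is good to about 2 mm. The wrist camera is an equidistant fisheye: a pixel r from the principal point sees the ray r / f radians off the axis. A picture is of the moment at which its call begins. There is no depth.
- workorder.close_job(): hands the job in, once; it reports no verdict.
The state is a dict: "time": time; "joint_positions": joint angles; "qd": joint speeds; "joint_torque": joint torques, N m; "position": TCP position; "tool_rot": TCP orientation; "ft_force": force on the tool from outside, world axes, zero at the start; "torque": the same for the moment, N m; "grip_width": opening from 0.0 (shut) to 1.0 (fully open).
Only numpy, scipy, OpenCV 4.12 (cv2) and the standard library are available. Lean on these libraries where they do the work, as an engineer would, in place of code of your own. Each camera call takes 0.05 s, during which the arm holds its last target.

TASK

Make the hose swager ready and start it with light pushes of your fingertips: push the open die drawer fully home and push the yellow swing guard fully shut, without slamming either. Push them from outside only: do not grip them or touch the dies or the guard's inner side. Only when both are shut, press the green start button down fully and let it come up again. Leave the red stop button alone, and do not lift or shift any of the loose parts and tools lying about.

Things in the scene. Friction and masses are not known exactly. Their poses are not given: they have to be found in the camera images.
- drawer (a joint): How far the die cabinet's drawer stands open, m: 0 = shut (its front against the cabinet), up to 0.12. It slides stiffly (about 2 N), stays where it is left, and stops against the cabinet at 0.
- drawer_face (a point): Centre of the outer face of the drawer's flat red front (190 mm wide, from 4 to 76 mm above the table, 12 mm thick, white label, no handle), 44 mm above the table; moves with the drawer. x points into the cabinet (the direction that shuts it), y along the front, z up. The aluminium tray behind (walls up to 45 mm above the table), with six round steel dies, is not to be touched.
- cabinet: Dark steel die cabinet, fixed, 200 mm deep (x), 190 mm wide (y), 85 mm high; origin at the centre of its underside, x pointing to its back, its open front on the -x side.
- guard (a joint): Opening angle of the swing guard, rad: 0 = shut against the head, up to 1.4. It turns about a vertical hinge with a little friction (about 0.12 N m), stays where it is left and stops at 0.
- guard_hinge (a point): Point on the guard's vertical hinge axis, 48 mm above the table, fixed to the head. x from the head's front to its back, y left along the front, z up. The shut guard reaches from here along -y and opens towards -x: at angle a it points along (-sin a, -cos a) and its outer face looks along (-cos a, sin a) in these axes.
- guard_face (a point): Point on the guard's outer face, 130 mm from the hinge axis, 48 mm above the table; moves with the guard; its -x axis is the outward normal. The guard is an upright panel, yellow outside with black slots, dark steel inside (not to be touched), 10 mm thick (5 mm either side of the axis), 8 to 88 mm above the table, 5 to 170 mm from the axis.
- swager: Swaging head, fixed: a squat dark block with a red cover, 180 x 180 mm, 90 mm high, a round die mouth in its front (-x) face behind the guard; origin at the centre of its underside.
- start (a joint): Travel of the green start button, m: 0 = up, 0.006 = fully down; counts as pressed from 0.004. A spring pushes it back up; fully down takes 5 N.
- start_top (a point): Centre of the top of the round green start button (36 mm across, in a black collar 52 mm across whose rim lies 10 mm lower), about 67 mm above the table, on a fixed grey box 70 x 70 x 45 mm.
- stop (a joint): Travel of the red stop button, m; like the green one. Must not be pressed.
- stop_top (a point): Centre of the top of the red stop button, same sizes and box as the green one.
- caliper: A loose bystander, to be left where it is; origin at the centre of its underside. Steel caliper lying flat, 240 x 60 mm, 9 mm thick.
- ferrule: A loose bystander, to be left where it is; origin at the centre of its underside. Brass hose ferrule standing upright, 30 mm across, 42 mm high.
- fitting: A loose bystander, to be left where it is; origin at the centre of its underside. Brass fitting, 32 mm across, 36 mm high, standing on the rear of the cabinet's top.
- die_ring: A loose bystander, to be left where it is; origin at the centre of its underside. Bright steel ring, 68 mm across, 22 mm high, lying on the rear of the swaging head's top.
- spare_die: A loose bystander, to be left where it is; origin at the centre of its underside. Dark steel ring, 60 mm across, 30 mm high, on the table.
- tub: A loose bystander, to be left where it is; origin at the centre of its underside. Jar with a blue cap, 72 mm across, 85 mm high.
- screwdriver: A loose bystander, to be left where it is; origin at the centre of its underside. Screwdriver lying flat.

How it is judged:
By the outcome, as a careful person would: the job done as asked, in the order asked, and still so for the second after the job is handed in, with the robot touching nothing.
It also fails if it takes over 61 s, if anything falls off the work surface, if the arm or the gripper's body presses on something with over 40 N, if the wrist force passes 120 N, or if a joint passes its speed limit or range.

## Working session

There is one attempt and no reset: what is moved stays moved. The work goes in short steps, Python scripts to look and compute and a tool call to move; the robot and the scene stay as the last step left them, time stands still between calls to the robot, and variables do not carry over. Pictures are saved under pics/ and viewed, and the job is handed in when it is done.

Besides the shell and the picture viewer there is one more tool, called after ">>>" as name(argument=value, ...) on one line, values as JSON. drive_tool: Moves the arm, as the interface text tells. Its arguments: {"type":"object","properties":{"increments":{"type":"string"},"squeeze":{"type":"number"}},"required":["increments"]}

```bash
mkdir -p pics; cat > h.py <<'E'
import numpy as np,cv2
from bench import ctrl,get_image,workorder
def snap(n,tag):
    d=get_image(n); cv2.imwrite(f'pics/{tag}.png',d['img'][:,:,::-1]); np.savez(f'pics/{tag}.npz',**{k:d[k] for k in('img','mtx','camera_from_world')}); return d
def ray(d,u,v):
    K=np.array(d['mtx']);T=np.array(d['camera_from_world'])
    r=np.linalg.inv(K)@[u,v,1]; c=np.array([r[0],-r[1],-r[2]])
    R=T[:3,:3]; return -R.T@T[:3,3], R.T@c
def onz(d,u,v,z):
    o,r=ray(d,u,v); return o+r*(z-o[2])/r[2]
def proj(d,p):
    c=(np.array(d['camera_from_world'])@np.append(p,1))[:3]; q=np.array(d['mtx'])@[c[0],-c[1],-c[2]]; return q[:2]/q[2]
E
python3 - <<'E'
from h import *
for n in('scene','top','wrist'):
    d=snap(n,n+'0'); print(n,d['img'].shape,np.round(d['mtx'],1).tolist(),np.round(ray(d,280,210),3).tolist(), [k for k in d])
s=ctrl.get_state(); print(s, ctrl.tcp_to_grasp)
E
```

```text
scene (420, 560, 3) [[394.1, 0.0, 275.6], [0.0, 394.1, 218.7], [0.0, 0.0, 1.0]] [[1.24, 0.197, 0.868], [-0.652, -0.184, -0.736]] ['img', 'mtx', 'camera_from_world']
top (420, 560, 3) [[472.2, 0.0, 279.3], [0.0, 472.2, 211.3], [0.0, 0.0, 1.0]] [[0.287, -0.026, 1.501], [0.215, -0.0, -0.977]] ['img', 'mtx', 'camera_from_world']
wrist (420, 560, 3) [[325.2, 0.0, 276.9], [0.0, 325.2, 211.0], [0.0, 0.0, 1.0]] [[0.326, -0.568, 0.383], [-0.274, -0.122, -0.954]] ['img', 'mtx', 'camera_from_world']
{'time': 0.15, 'joint_positions': array([ 1.19112035,  0.32166916, -0.07008132,  1.4513935 ,  0.02258807,
        1.37077935, -0.05690834]), 'qd': array([ 0.00024183, -0.00094182,  0.00045795, -0.00415961,  0.00038791,
       -0.00027863, -0.00046257]), 'joint_torque': array([ 2.24640394e-05, -4.91792965e+01, -4.04754281e-01, -3.12876821e+01,
       -6.39526010e-02,  4.04240575e-02,  1.15622925e-04]), 'position': array([ 0.24919237, -0.59989021,  0.22170268]), 'tool_rot': array([-1.36937863,  0.91535968, -0.91329012]), 'ft_force': array([-0.6674789 ,  0.04258115, -0.85325867]), 'torque': array([-0.01371565,  0.00271495, -0.00789981]), 'grip_width': 1.0007996250140194} -0.0187
```

View pics/scene0.png

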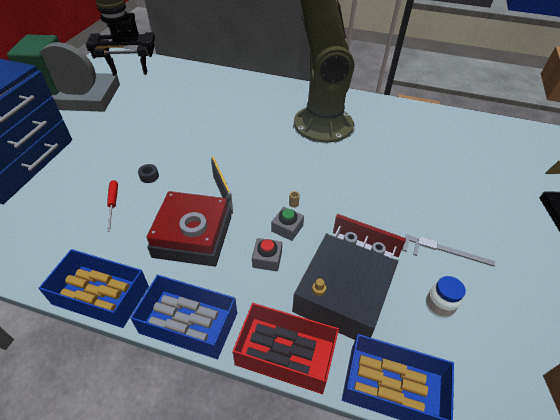

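View pics/top0.png

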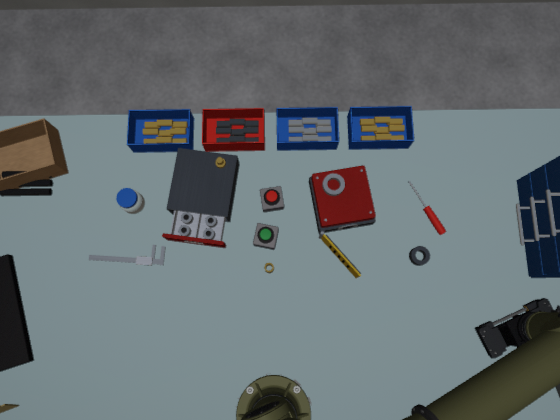

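View pics/wrist0.png

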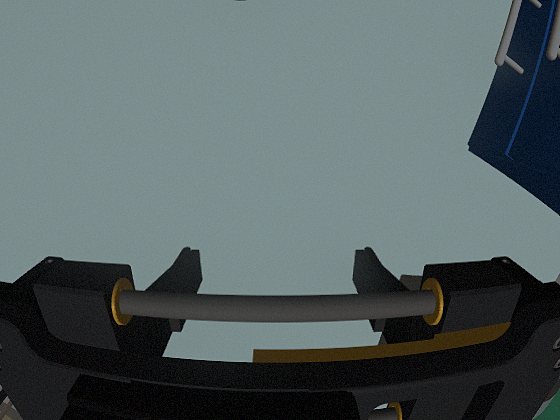

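```bash
python3 - <<'E'
from h import *
d=np.load('pics/top0.npz');im=d['img'][130:300,150:400][:,:,::-1]
cv2.imwrite('pics/topz.png',cv2.resize(im,None,fx=3.2,fy=3.2,interpolation=cv2.INTER_CUBIC))
d=np.load('pics/scene0.npz');im=d['img'][140:330,140:420][:,:,::-1]
cv2.imwrite('pics/scz.png',cv2.resize(im,None,fx=2.8,fy=2.8,interpolation=cv2.INTER_CUBIC))
E
```

```text
(no output)
```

View pics/topz.png

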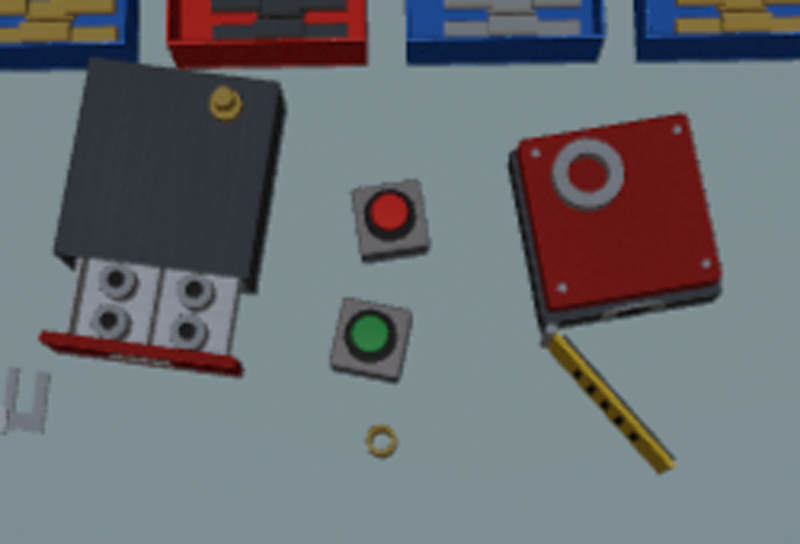

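View pics/scz.png

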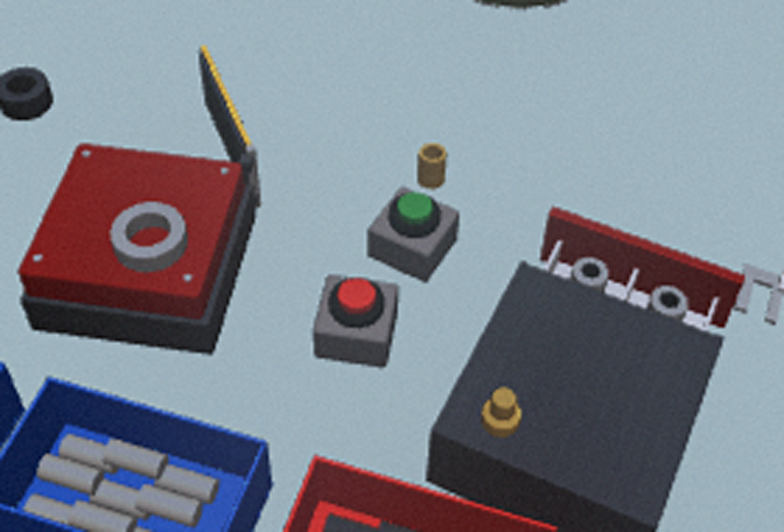

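```bash
python3 - <<'E'
from h import *
d=np.load('pics/top0.npz');im=d['img']
f=lambda u,v:(150+u/3.2,130+v/3.2)
def P(n,u,v,z): print(n,np.round(onz(d,*f(u,v),z),4))
for n,u,v in[('cabBL',90,58),('cabBR',285,82),('cabFL',55,252),('cabFR',257,279)]:P(n,u,v,.085)
for n,u,v in[('headBL',518,142),('headBR',685,114),('headFR',721,288),('headFL',545,308)]:P(n,u,v,.09)
for n,u,v in[('hinge',548,338)]:P(n,u,v,.088)
hsv=cv2.cvtColor(im,cv2.COLOR_RGB2HSV)
def blob(lo,hi,box):
    m=cv2.inRange(hsv,lo,hi);k=np.zeros_like(m);x0,y0,x1,y1=box;k[y0:y1,x0:x1]=255
    return m&k
g=blob((40,80,40),(90,255,255),(250,215,285,255));v,u=np.nonzero(g);print('green',len(u),u.mean(),v.mean(),onz(d,u.mean(),v.mean(),.067))
r=blob((0,120,90),(8,255,255),(258,180,290,212));v,u=np.nonzero(r);print('stop',len(u),onz(d,u.mean(),v.mean(),.067))
y=blob((15,100,60),(35,255,255),(310,225,370,285))
c=np.argwhere(y)[:,::-1].astype(np.float32);print('guard rect',cv2.minAreaRect(c),cv2.boxPoints(cv2.minAreaRect(c)).tolist())
for q in cv2.boxPoints(cv2.minAreaRect(c)):print(np.round(onz(d,*q,.088),4))
r=blob((0,120,50),(12,255,255),(155,225,235,255))|blob((170,120,50),(180,255,255),(155,225,235,255))
c=np.argwhere(r)[:,::-1].astype(np.float32)
for q in cv2.boxPoints(cv2.minAreaRect(c)):print('drawer',q,np.round(onz(d,*q,.076),4),np.round(onz(d,*q,.004),4))
y=blob((15,80,60),(35,255,255),(258,258,280,278));v,u=np.nonzero(y);print('ferr',len(u),onz(d,u.mean(),v.mean(),.042))
P('cal',48,372,.009);P('cal',43,433,.009)
s=np.load('pics/scene0.npz');hs=cv2.cvtColor(s['img'],cv2.COLOR_RGB2HSV)
m=cv2.inRange(hs,(40,80,40),(90,255,255));m[:200]=0;m[230:]=0;m[:,:270]=0;m[:,310:]=0;v,u=np.nonzero(m);print('green sc',len(u),onz(s,u.mean(),v.mean(),.067))
E
```

```text
cabBL [0.8047 0.2932 0.085 ]
cabBR [0.7769 0.1003 0.085 ]
cabFL [0.6086 0.3206 0.085 ]
cabFR [0.5793 0.1261 0.085 ]
headBL [ 0.7106 -0.127   0.09  ]
headBR [ 0.7366 -0.2906  0.09  ]
headFR [ 0.5633 -0.3159  0.09  ]
headFL [ 0.5463 -0.148   0.09  ]
hinge [ 0.5178 -0.1501  0.088 ]
green 119 265.01680672268907 233.7983193277311 [0.52934767 0.02081302 0.067     ]
stop 97 [0.6497086  0.00069373 0.067     ]
guard rect ((340.35516357421875, 255.9620361328125), (54.560882568359375, 6.062320709228516), 48.366458892822266) [[319.96551513671875, 237.586181640625], [324.49652099609375, 233.55859375], [360.74481201171875, 274.337890625], [356.21380615234375, 278.365478515625]]
[ 0.5119 -0.146   0.088 ]
[ 0.524  -0.1601  0.088 ]
[ 0.3997 -0.2637  0.088 ]
[ 0.388  -0.2496  0.088 ]
drawer [161.5696  238.18506] [0.5187 0.3365 0.076 ] [0.5304 0.3548 0.004 ]
drawer [162.31206 232.6908 ] [0.5357 0.3349 0.076 ] [0.5482 0.3532 0.004 ]
drawer [224.65999 241.11618] [0.507  0.1437 0.076 ] [0.5181 0.1523 0.004 ]
drawer [223.91753 246.61044] [0.4901 0.1458 0.076 ] [0.5004 0.1544 0.004 ]
ferr 35 [0.42963006 0.01059994 0.042     ]
cal [0.5035 0.3416 0.009 ]
cal [0.4429 0.3442 0.009 ]
green sc 116 [0.53661925 0.02132519 0.067     ]
```

```bash
cat >> h.py <<'E'
from scipy.spatial.transform import Rotation as Ro
def st():
    s=ctrl.get_state(); R=Ro.from_rotvec(s['tool_rot']).as_matrix(); return s,np.array(s['position']),R
def to(x,y,z,yaw=None):
    s,p,R=st()
    print('t',round(s['time'],2),'p',np.round(p,4),'F',np.round(s['ft_force'],2),'tx',np.round(R[:,0],3),'tool shift mm',np.round(R.T@(np.array([x,y,z])-p)*1000,1),'xang',np.degrees(np.arctan2(R[1,0],R[0,0])).round(1))
E
python3 - <<'E'
from h import *
s,p,R=st();print(np.round(R,3))
to(.42,-.17,.2)
E
```

```text
[[ 0.384 -0.001  0.923]
 [-0.923  0.001  0.384]
 [-0.001 -1.    -0.   ]]
t 0.15 p [ 0.2492 -0.5999  0.2217] F [-0.67  0.04 -0.85] tx [ 0.384 -0.923 -0.001] tool shift mm [-331.4   22.2  322.7] xang -67.4
```

>>> drive_tool(increments="-15 0 15 0 255; -31 0 28 0 255; -31 0 28 0 255; -31 0 28 0 255; -31 0 28 0 255; -31 0 28 0 255; -31 0 28 0 255; -31 0 28 0 255; -31 0 28 0 255; -31 0 28 0 255; -31 0 28 0 255; -15 0 13 0 255; 0 0 0 5 255; 0 0 0 10 255; 0 0 0 10 255; 0 0 0 10 255; 0 0 0 10 255; 0 0 0 10 255; 0 0 0 10 255; 0 0 0 5 255", squeeze=10)

```text
time: 2.65
position: [0.4031, -0.1681, 0.2223]
tool_rot: [-0.694, 1.79, -1.79]
ft_force: [0.7, -0.1, 0.1]
grip_width: 0.006
```

```bash
python3 - <<'E'
from h import *
to(.403,-.179,.05)
d=snap('wrist','w1'); snap('top','t1'); snap('scene','s1')
E
```

```text
t 2.65 p [ 0.4031 -0.1681  0.2223] F [ 0.74 -0.07  0.08] tx [-0.739 -0.674  0.   ] tool shift mm [  7.4 172.3   8.1] xang -137.6
```

View pics/w1.png

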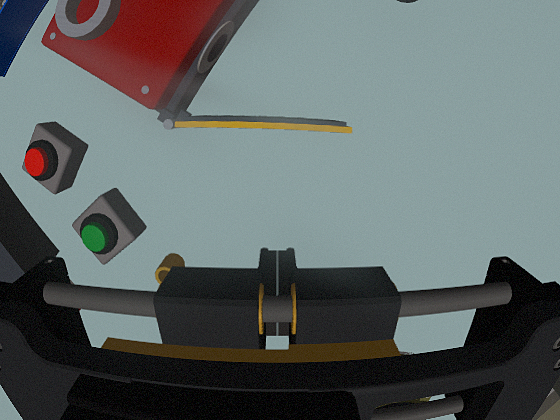

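View pics/t1.png

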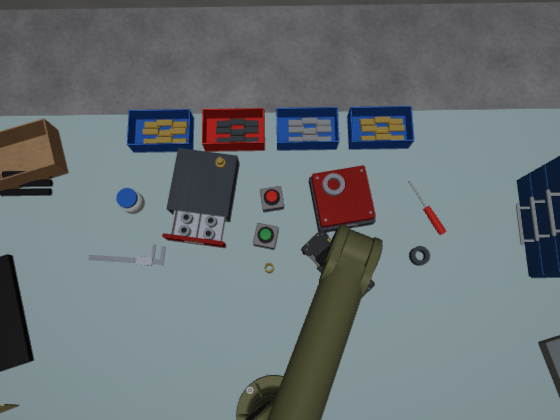

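```bash
cat >> h.py <<'E'
def wray(d,u,v):
    K=np.array(d['mtx']);T=np.array(d['camera_from_world']);f=K[0,0]
    a=np.array([u-K[0,2],v-K[1,2]])/f;th=np.linalg.norm(a);e=a/th
    c=np.array([np.sin(th)*e[0],-np.sin(th)*e[1],-np.cos(th)]);R=T[:3,:3]
    return -R.T@T[:3,3],R.T@c
def wz(d,u,v,z):
    o,r=wray(d,u,v);return o+r*(z-o[2])/r[2]
E
python3 - <<'E'
from h import *
d=np.load('pics/w1.npz')
for n,u,v,z in[('hinge',168,123,.09),('g0',175,124,.088),('gin tip',352,126,.088),('gtipout',352,132,.088),('green',93,238,.067),('ferr',170,272,.042)]:print(n,np.round(wz(d,u,v,z),4))
s,p,R=st();print(np.round(R,3))
E
```

```text
hinge [ 0.5286 -0.156   0.09  ]
g0 [ 0.5231 -0.1592  0.088 ]
gin tip [ 0.4001 -0.2672  0.088 ]
gtipout [ 0.3962 -0.2632  0.088 ]
green [0.5299 0.0164 0.067 ]
ferr [ 0.4304 -0.002   0.042 ]
[[-0.736 -0.     0.677]
 [-0.677 -0.    -0.736]
 [ 0.    -1.    -0.   ]]
```

>>> drive_tool(increments="5 12 0 0 255; 5 25 0 0 255; 0 35 0 0 255; 0 35 0 0 255; 0 35 0 0 255; 0 25 0 0 255; 0 10 0 0 255; 0 0 8 0 255; 0 0 12 0 255; 0 0 12 0 255; 0 0 8 0 255; 0 0 0 0 255; 0 0 0 0 255")

```text
time: 4.42
position: [0.4228, -0.2041, 0.0454]
tool_rot: [-0.697, 1.788, -1.787]
ft_force: [0.3, 0.1, 0.1]
grip_width: 0.003
```

```bash
python3 - <<'E'
from h import *
to(.526,-.153,.045)
d=snap('wrist','w2')
E
```

```text
t 4.42 p [ 0.4228 -0.2041  0.0454] F [0.3  0.13 0.1 ] tx [-0.736 -0.677  0.   ] tool shift mm [-110.5    0.4   32.2] xang -137.4
```

View pics/w2.png

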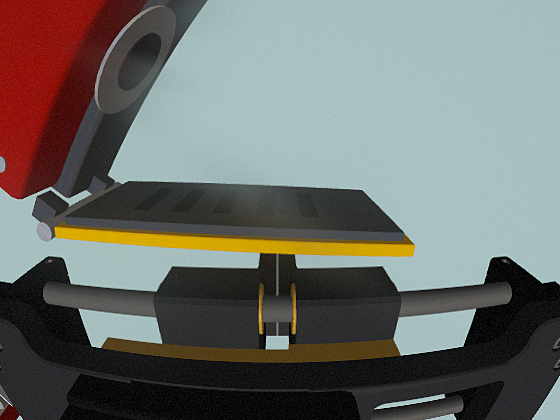

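>>> drive_tool(increments="0 0 3 0 255; 0 0 3 0 255; 0 0 3 0 255; 0 0 3 0 255; 0 0 2 0 255; 0 0 2 0 255; 0 0 2 0 255; 0 0 2 0 255")

```text
time: 5.48
position: [0.4363, -0.2191, 0.0454]
tool_rot: [-0.697, 1.788, -1.788]
ft_force: [-1.9, 0.1, -0.2]
grip_width: 0.009
```

```bash
python3 - <<'E'
from h import *
to(.526,-.153,.045)
d=snap('wrist','w3')
E
```

```text
t 5.47 p [ 0.4363 -0.2191  0.0454] F [-1.85  0.07 -0.17] tx [-0.737 -0.676  0.   ] tool shift mm [-110.8    0.3   12. ] xang -137.4
```

View pics/w3.png

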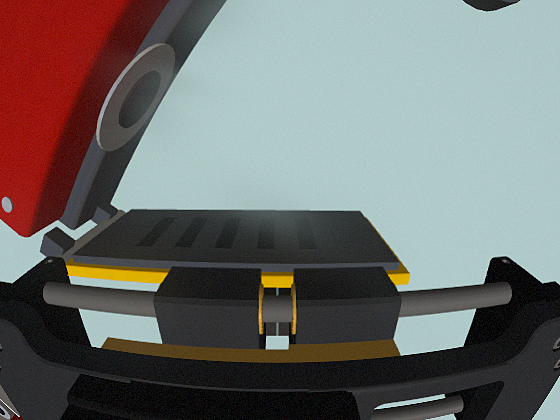

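>>> drive_tool(increments="0.2 0 2 -1 255; 0.4 0 3.9 -2 255; 0.4 0 3.9 -2 255; 0.4 0 3.9 -2 255; 0.4 0 3.9 -2 255; 0.4 0 3.9 -2 255; 0.4 0 3.9 -2 255; 0.4 0 3.9 -2 255; 0.4 0 3.9 -2 255; 0.4 0 3.9 -2 255; 0.4 0 3.9 -2 255; 0.4 0 3.9 -2 255")

```text
time: 7.02
position: [0.4697, -0.2498, 0.0456]
tool_rot: [-0.978, 1.514, -1.515]
ft_force: [-1.8, -0.1, -0.7]
grip_width: 0.006
```

```bash
python3 - <<'E'
from h import *
to(.526,-.153,.045)
d=snap('wrist','w4');snap('scene','s4')
E
```

```text
t 7.03 p [ 0.4697 -0.2498  0.0456] F [-1.77 -0.07 -0.71] tx [-0.412 -0.911  0.   ] tool shift mm [-111.4    0.6   11.5] xang -114.3
```

View pics/w4.png

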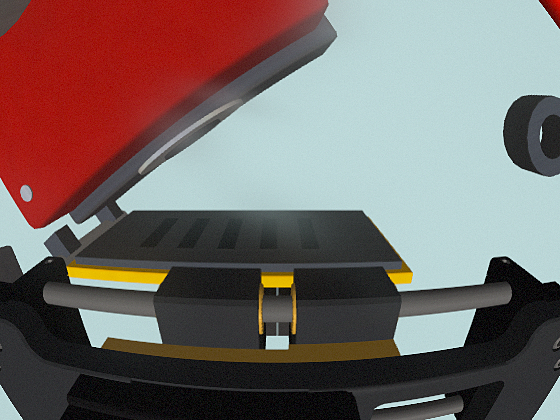

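>>> drive_tool(increments="0.4 0 3.9 -2 255; 0.4 0 3.9 -2 255; 0.4 0 3.9 -2 255; 0.4 0 3.9 -2 255; 0.4 0 3.9 -2 255; 0.4 0 3.9 -2 255; 0.4 0 3.9 -2 255; 0.4 0 3.9 -2 255; 0.4 0 3.9 -2 255; 0.2 0 2 -1 255; 0.2 0 2 -1 255; 0.2 0 2 -1 255; 0.2 0 2 -1 255")

```text
time: 8.75
position: [0.5099, -0.2644, 0.0455]
tool_rot: [-1.19, 1.24, -1.24]
ft_force: [-0.8, -1.5, 0.2]
grip_width: 0.006
```

```bash
python3 - <<'E'
from h import *
to(.526,-.153,.045)
d=snap('wrist','w5')
E
```

```text
t 8.75 p [ 0.5099 -0.2644  0.0455] F [-0.84 -1.5   0.17] tx [-0.041 -0.999  0.   ] tool shift mm [-112.     0.5   11.4] xang -92.4
```

View pics/w5.png

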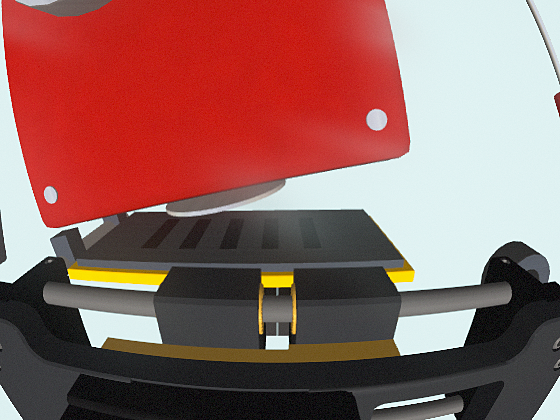

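>>> drive_tool(increments="0.2 0 2 -1 255; 0.2 0 2 -1 255; 0.2 0 2 -1 255; 0.2 0 2 -1 255; 0.2 0 2 -1 255; 0.1 0 1 -0.5 255; 0.1 0 1 -0.5 255; 0.1 0 1 -0.5 255; 0.1 0 1 -0.5 255")

```text
time: 9.93
position: [0.524, -0.2657, 0.0456]
tool_rot: [-1.246, 1.15, -1.15]
ft_force: [-1.5, 0.3, 0.5]
grip_width: 0.002
```

>>> drive_tool(increments="0.1 0 1 -0.5 255; 0.1 0 1 -0.5 255; 0.1 0 1 -0.5 255")

```text
time: 10.3
position: [0.527, -0.2656, 0.0456]
tool_rot: [-1.258, 1.13, -1.131]
ft_force: [-0.5, -0.6, -0.5]
grip_width: 0.005
```

```bash
python3 - <<'E'
from h import *
to(.526,-.153,.045)
d=snap('wrist','w6');snap('scene','s6')
E
```

```text
t 10.3 p [ 0.527  -0.2656  0.0456] F [-0.55 -0.63 -0.51] tx [ 0.106 -0.994  0.   ] tool shift mm [-112.1    0.6   11. ] xang -83.9
```

View pics/w6.png

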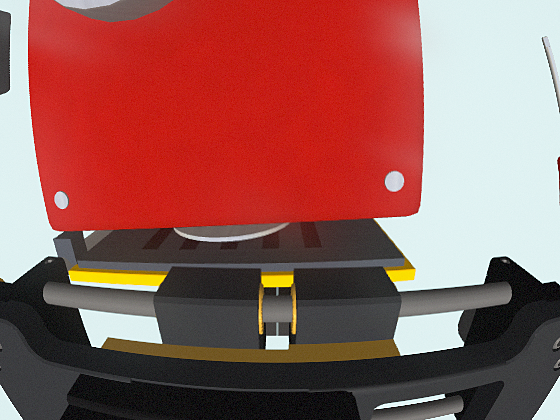

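>>> drive_tool(increments="0.1 0 1 -0.5 255; 0.1 0 1 -0.5 255; 0.1 0 1 -0.5 255")

```text
time: 10.78
position: [0.53, -0.2656, 0.0456]
tool_rot: [-1.269, 1.111, -1.111]
ft_force: [-2.3, 0.5, 1.3]
grip_width: 0.006
```

>>> drive_tool(increments="0 0 0.8 -0.4 255; 0 0 0.8 -0.4 255")

```text
time: 11.02
position: [0.5301, -0.2657, 0.0455]
tool_rot: [-1.277, 1.103, -1.099]
ft_force: [-6.9, 0.0, 4.6]
grip_width: 0.002
```

>>> drive_tool(increments="0 0 0.6 -0.2 255; 0 0 0.6 0 255")

```text
time: 11.28
position: [0.5301, -0.2657, 0.0455]
tool_rot: [-1.28, 1.103, -1.096]
ft_force: [-10.0, -0.9, 7.8]
grip_width: 0.004
```

>>> drive_tool(increments="0 0 -2 0 255; 0 0 -5 0 255; 0 0 -10 0 255; 0 0 -15 0 255; 0 0 -18 0 255; 0 0 0 0 255")

```text
time: 12.02
position: [0.4811, -0.2737, 0.0454]
tool_rot: [-1.277, 1.101, -1.1]
ft_force: [0.7, 0.1, -0.3]
grip_width: 0.0
```

```bash
python3 - <<'E'
from h import *
to(.469,.247,.045)
d=snap('wrist','w7')
E
```

```text
t 12.03 p [ 0.4811 -0.2737  0.0454] F [ 0.72  0.06 -0.26] tx [ 0.147 -0.989  0.001] tool shift mm [-5.168e+02 -1.000e-01  6.440e+01] xang -81.6
```

View pics/w7.png

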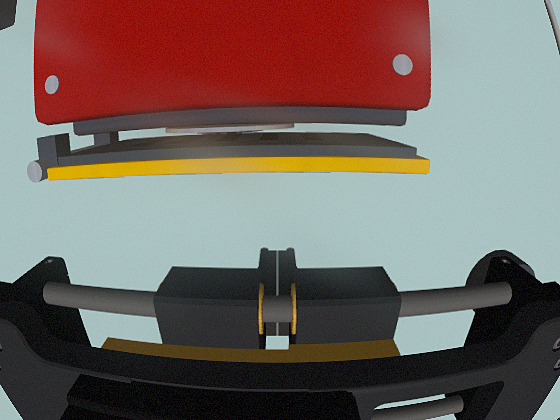

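>>> drive_tool(increments="0 -10 0 0 255; 0 -25 0 0 255; 0 -35 0 0 255; 0 -35 0 0 255; -17 -25 2 0 255; -36 -10 4 0 255; -39 0 4 0 255; -39 0 4 0 255; -39 0 4 0 255; -39 0 4 0 255; -39 0 4 0 255; -39 0 4 0 255; -39 0 4 0 255; -39 0 4 0 255; -39 0 4 0 255; -39 0 4 0 255; -39 0 4 0 255; -28 0 3 0 255; -12 0 2 6.7 255; 0 0 0 10 255")

```text
time: 14.58
position: [0.4595, 0.2544, 0.1864]
tool_rot: [-1.136, 1.315, -1.313]
ft_force: [-0.7, -1.0, -0.1]
grip_width: 0.001
```

```bash
python3 - <<'E'
from h import *
to(.46,.248,.045)
d=snap('wrist','w8');snap('top','t8')
E
```

```text
t 14.57 p [0.4595 0.2544 0.1864] F [-0.66 -1.   -0.06] tx [-0.143 -0.99  -0.002] tool shift mm [  6.5 141.3   1.4] xang -98.2
```

View pics/w8.png

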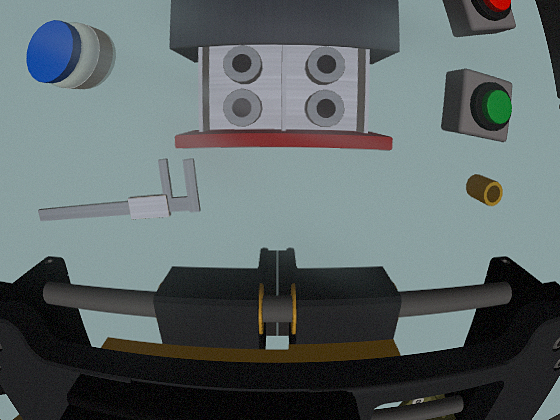

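View pics/t8.png

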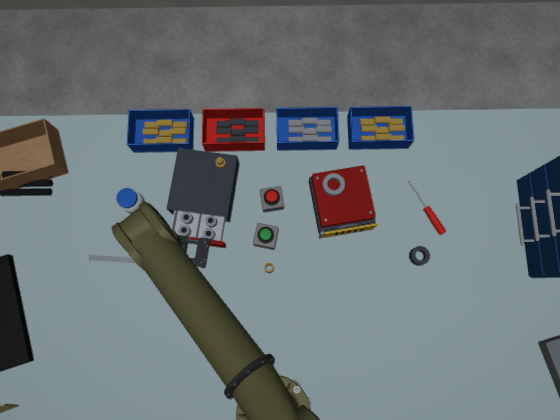

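>>> drive_tool(increments="5 12 0 0 255; 0 30 0 0 255; 0 35 0 0 255; 0 35 0 0 255; 0 20 0 0 255; 0 8 0 0 255; 0 0 6 0 255; 0 0 9 0 255; 0 0 9 0 255; 0 0 4 0 255; 0 0 3 0 255; 0 0 0 0 255")

```text
time: 16.18
position: [0.49, 0.2424, 0.0455]
tool_rot: [-1.139, 1.313, -1.313]
ft_force: [0.5, -0.1, 0.8]
grip_width: 0.005
```

```bash
python3 - <<'E'
from h import *
to(.5094,.241,.045)
d=snap('wrist','w9')
E
```

```text
t 16.18 p [0.49   0.2424 0.0455] F [ 0.46 -0.12  0.84] tx [-0.142 -0.99   0.   ] tool shift mm [-1.4  0.5 19.4] xang -98.1
```

View pics/w9.png

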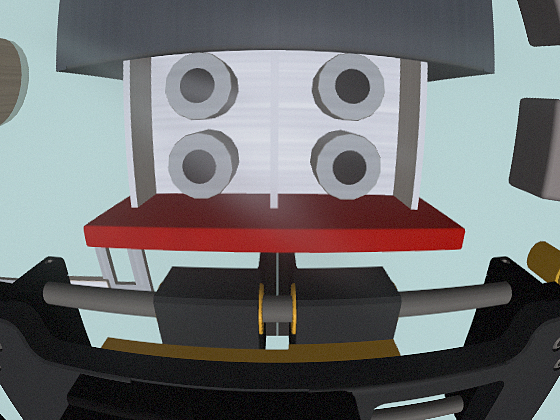

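>>> drive_tool(increments="0 0 2 0 255; 0 0 2 0 255; 0 0 2 0 255; 0 0 2 0 255; 0 0 2 0 255; 0 0 2 0 255; 0 0 3 0 255; 0 0 4 0 255; 0 0 4 0 255; 0 0 4 0 255; 0 0 4 0 255; 0 0 4 0 255; 0 0 4 0 255; 0 0 4 0 255; 0 0 4 0 255; 0 0 4 0 255; 0 0 4 0 255; 0 0 4 0 255; 0 0 3 0 255; 0 0 2 0 255")

```text
time: 18.73
position: [0.5535, 0.2333, 0.0455]
tool_rot: [-1.139, 1.313, -1.313]
ft_force: [-1.8, -0.9, 0.5]
grip_width: 0.003
```

```bash
python3 - <<'E'
from h import *
to(.572,.225,.045)
d=snap('wrist','w10')
E
```

```text
t 18.73 p [0.5535 0.2333 0.0455] F [-1.82 -0.87  0.54] tx [-0.142 -0.99   0.   ] tool shift mm [ 5.6  0.5 19.5] xang -98.1
```

View pics/w10.png

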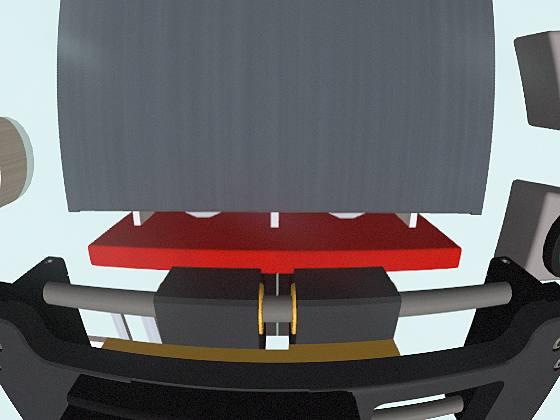

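>>> drive_tool(increments="0 0 2 0 255; 0 0 2 0 255; 0 0 2 0 255; 0 0 2 0 255; 0 0 1.5 0 255; 0 0 1 0 255; 0 0 1 0 255; 0 0 1 0 255")

```text
time: 19.77
position: [0.5657, 0.2316, 0.0455]
tool_rot: [-1.139, 1.313, -1.313]
ft_force: [-2.3, 0.5, -0.2]
grip_width: 0.004
```

>>> drive_tool(increments="0 0 1 0 255; 0 0 1 0 255; 0 0 1 0 255; 0 0 1 0 255")

```text
time: 20.27
position: [0.5697, 0.231, 0.0455]
tool_rot: [-1.139, 1.313, -1.313]
ft_force: [-2.5, -1.8, 0.4]
grip_width: 0.006
```

>>> drive_tool(increments="0 0 0.8 0 255; 0 0 0.8 0 255; 0 0 0.8 0 255")

```text
time: 20.65
position: [0.572, 0.2306, 0.0455]
tool_rot: [-1.139, 1.313, -1.313]
ft_force: [-1.8, -0.5, 0.3]
grip_width: 0.009
```

```bash
python3 - <<'E'
from h import *
to(.572,.225,.045)
d=snap('wrist','w11')
E
```

```text
t 20.65 p [0.572  0.2306 0.0455] F [-1.77 -0.53  0.26] tx [-0.142 -0.99   0.   ] tool shift mm [5.6 0.5 0.8] xang -98.1
```

View pics/w11.png

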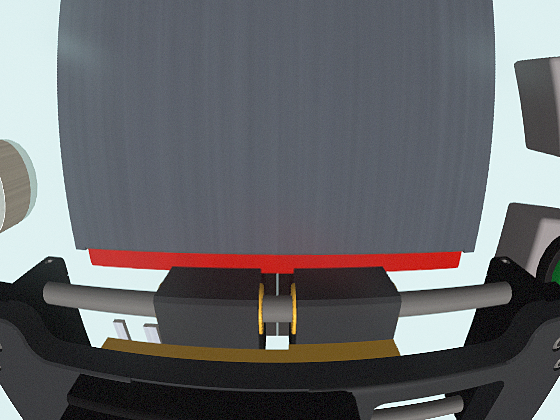

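Nearly shut; continuing in small steps until the force rises.

>>> drive_tool(increments="0 0 0.8 0 255; 0 0 0.8 0 255; 0 0 0.8 0 255")

```text
time: 21.08
position: [0.5737, 0.2304, 0.0455]
tool_rot: [-1.14, 1.314, -1.313]
ft_force: [-5.7, -0.7, 2.3]
grip_width: 0.007
```

>>> drive_tool(increments="0 0 0.8 0 255; 0 0 0.8 0 255")

```text
time: 21.32
position: [0.5737, 0.2304, 0.0455]
tool_rot: [-1.143, 1.315, -1.312]
ft_force: [-9.3, -1.5, 6.4]
grip_width: 0.008
```

>>> drive_tool(increments="0 0 0.8 0 255; 0 0 0.4 0 255")

```text
time: 21.58
position: [0.5737, 0.2304, 0.0454]
tool_rot: [-1.145, 1.316, -1.311]
ft_force: [-11.7, -2.2, 7.4]
grip_width: 0.004
```

>>> drive_tool(increments="0 0 -2 0 255; 0 0 -6 0 255; 0 0 -15 0 255; 0 0 -20 0 255; 0 0 -12 0 255; 0 -10 0 0 255; 0 -25 0 0 255; 0 -35 0 0 255; 0 -35 0 0 255; 0 -15 0 0 255; 0 0 0 0 255")

```text
time: 22.95
position: [0.5236, 0.2378, 0.1664]
tool_rot: [-1.136, 1.312, -1.314]
ft_force: [0.3, 0.2, -0.6]
grip_width: 0.006
```

```bash
python3 - <<'E'
from h import *
to(.533,.021,.165)
d=snap('wrist','w12');snap('scene','s12');d=snap('top','t12')
im=d['img'][130:300,150:400][:,:,::-1]
cv2.imwrite('pics/t12z.png',cv2.resize(im,None,fx=3.2,fy=3.2,interpolation=cv2.INTER_CUBIC))
E
```

```text
t 22.95 p [0.5236 0.2378 0.1664] F [ 0.29  0.16 -0.62] tx [-0.142 -0.99  -0.001] tool shift mm [213.2   1.4  40.1] xang -98.2
```

View pics/w12.png

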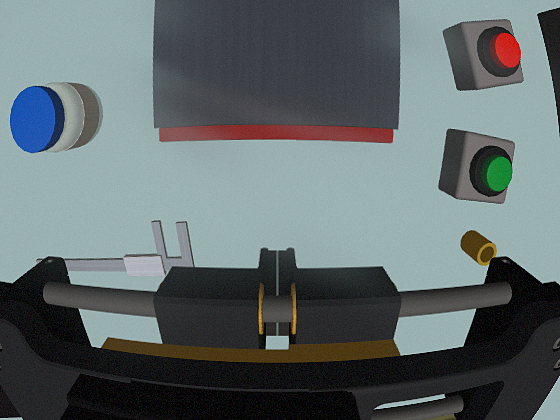

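View pics/t12z.png

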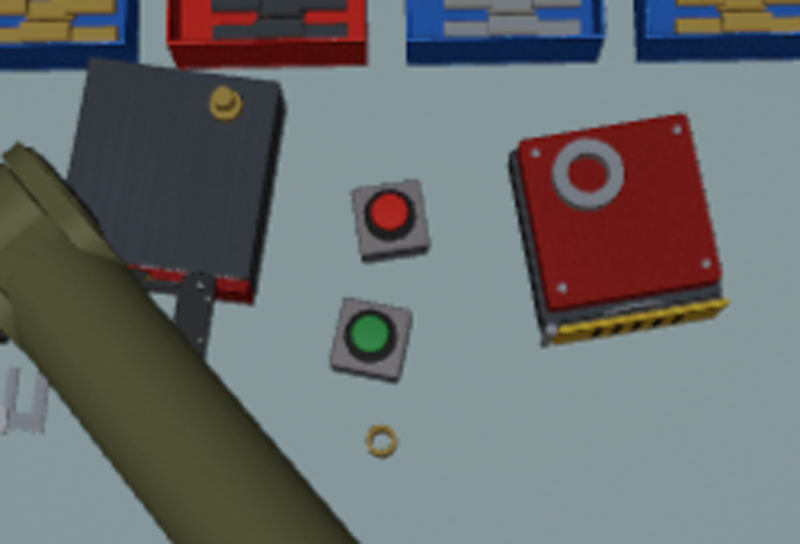

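View pics/s12.png

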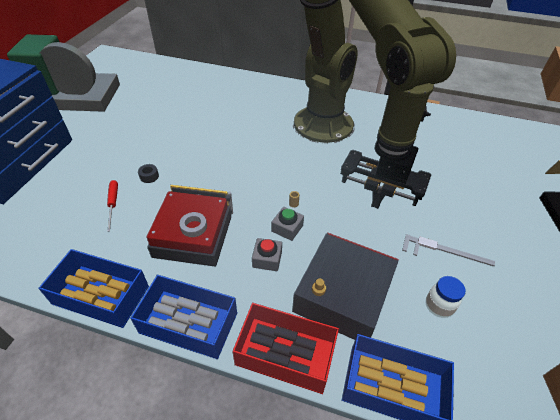

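```bash
python3 - <<'E'
from h import *
d=np.load('pics/top0.npz');e=np.load('pics/t12.npz')
hsv=cv2.cvtColor(e['img'],cv2.COLOR_RGB2HSV)
m=cv2.inRange(hsv,(15,100,60),(35,255,255));m[:215]=0;m[245:]=0;m[:,:315]=0;m[:,385:]=0
c=np.argwhere(m)[:,::-1].astype(np.float32);b=cv2.boxPoints(cv2.minAreaRect(c));P=np.array([onz(e,*q,.088) for q in b]);print(P.round(4))
for i in range(4):
    v=P[(i+1)%4]-P[i];print(np.linalg.norm(v).round(3),np.degrees(np.arctan2(v[1],v[0])).round(1))
m=cv2.inRange(hsv,(0,120,50),(10,255,255))|cv2.inRange(hsv,(172,120,50),(180,255,255));m[:160]=0;m[228:]=0;m[:,:305]=0;m[:,385:]=0
c=np.argwhere(m)[:,::-1].astype(np.float32);b=cv2.boxPoints(cv2.minAreaRect(c));P=np.array([onz(e,*q,.09) for q in b]);print(P.round(4))
for i in range(4):
    v=P[(i+1)%4]-P[i];print(np.linalg.norm(v).round(3),np.degrees(np.arctan2(v[1],v[0])).round(1))
w=np.load('pics/w12.npz')
for n,u,v in[('green',493,174),]:print(wz(w,u,v,.067))
# wrist w7 guard vs head: points
w=np.load('pics/w7.npz')
a=wz(w,48,180,.088);b=wz(w,430,173,.088);a2=wz(w,40,122,.09);b2=wz(w,428,106,.09)
for p,q in((a,b),(a2,b2)):print(p.round(4),q.round(4),np.degrees(np.arctan2(*(q-p)[1::-1])))
E
```

```text
[[ 0.5306 -0.1536  0.088 ]
 [ 0.5552 -0.3203  0.088 ]
 [ 0.5386 -0.322   0.088 ]
 [ 0.5142 -0.1556  0.088 ]]
0.169 -81.6
0.017 -174.3
0.168 98.4
0.017 7.1
[[ 0.7122 -0.1232  0.09  ]
 [ 0.7397 -0.2971  0.09  ]
 [ 0.5685 -0.3154  0.09  ]
 [ 0.5423 -0.1457  0.09  ]]
0.176 -81.0
0.172 -173.9
0.172 98.8
0.171 7.5
[0.53184007 0.02755126 0.067     ]
[ 0.5256 -0.1632  0.088 ] [ 0.5511 -0.3255  0.088 ] -81.0623970901155
[ 0.5517 -0.16    0.09  ] [ 0.5768 -0.3176  0.09  ] -80.96034299298991
```

>>> drive_tool(increments="12 0 2 0 255; 27 0 5 0 255; 31 0 6 0 255; 31 0 6 0 255; 31 0 6 0 255; 31 0 6 0 255; 27 0 5 0 255; 15 0 3 0 255; 8 0 0 0 255; 0 10 0 0 255; 0 20 0 0 255; 0 15 0 0 255; 0 0 0 0 255; 0 0 0 0 255")

```text
time: 24.85
position: [0.5313, 0.0218, 0.1206]
tool_rot: [-1.139, 1.313, -1.312]
ft_force: [0.4, -0.2, -0.1]
grip_width: 0.005
```

```bash
python3 - <<'E'
from h import *
to(.532,.0215,.067)
d=snap('wrist','w13');d=snap('scene','s13')
im=d['img'][150:280,230:370][:,:,::-1]
cv2.imwrite('pics/s13z.png',cv2.resize(im,None,fx=4,fy=4,interpolation=cv2.INTER_CUBIC))
E
```

```text
t 24.85 p [0.5313 0.0218 0.1206] F [ 0.4  -0.21 -0.14] tx [-0.141 -0.99  -0.   ] tool shift mm [ 0.2 53.6  0.7] xang -98.1
```

View pics/w13.png

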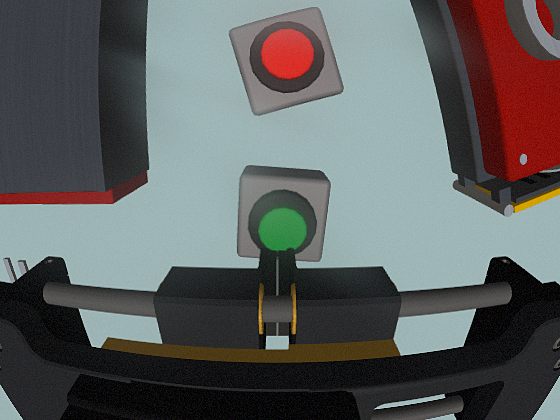

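View pics/s13z.png

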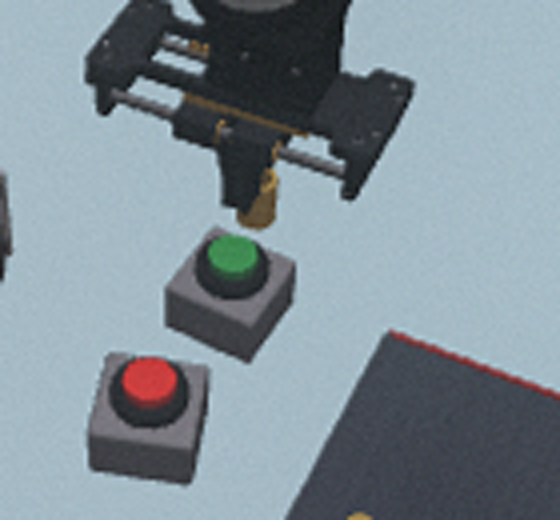

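>>> drive_tool(increments="1 8 0 0 255; 0 14 0 0 255; 0 14 0 0 255; 0 8 0 0 255; 0 4 0 0 255; 0 2 0 0 255; 0 1.5 0 0 255; 0 1.5 0 0 255")

```text
time: 25.95
position: [0.5312, 0.0204, 0.0677]
tool_rot: [-1.138, 1.312, -1.313]
ft_force: [-0.3, -0.4, 0.0]
grip_width: 0.009
```

>>> drive_tool(increments="0 1.5 0 0 255; 0 1.5 0 0 255; 0 1 0 0 255")

```text
time: 26.32
position: [0.5312, 0.0204, 0.0638]
tool_rot: [-1.138, 1.313, -1.313]
ft_force: [-0.9, -0.3, 2.7]
grip_width: 0.009
```

>>> drive_tool(increments="0 1 0 0 255; 0 1 0 0 255")

```text
time: 26.58
position: [0.5313, 0.0203, 0.0618]
tool_rot: [-1.138, 1.312, -1.313]
ft_force: [-1.2, -0.8, 4.3]
grip_width: 0.006
```

>>> drive_tool(increments="0 0.7 0 0 255; 0 0.7 0 0 255")

```text
time: 26.82
position: [0.5313, 0.0203, 0.0613]
tool_rot: [-1.139, 1.313, -1.314]
ft_force: [-5.3, -0.7, 15.9]
grip_width: 0.005
```

>>> drive_tool(increments="0 0.5 0 0 255; 0 0.5 0 0 255; 0 0 0 0 255")

```text
time: 27.2
position: [0.5314, 0.0203, 0.0612]
tool_rot: [-1.14, 1.312, -1.314]
ft_force: [-5.9, -0.8, 19.1]
grip_width: 0.006
```

Bottomed out (hard stop at z ≈ 0.061). Releasing.

>>> drive_tool(increments="0 -2 0 0 255; 0 -2 0 0 255; 0 -4 0 0 255; 0 -10 0 0 255; 0 -20 0 0 255; 0 -30 0 0 255; 0 -30 0 0 255; 0 -10 -15 0 255; 0 0 -30 0 255; 0 0 -30 0 255; 0 0 -15 0 255; 0 0 0 0 255")

```text
time: 28.7
position: [0.4416, 0.033, 0.1679]
tool_rot: [-1.14, 1.311, -1.316]
ft_force: [-0.2, 0.1, -0.1]
grip_width: 0.003
```

```bash
python3 - <<'E'
from h import *
to(.532,.0215,.067)
d=snap('wrist','w14');e=snap('scene','s14');t=snap('top','t14')
a=np.load('pics/scene0.npz')
im=np.hstack([a['img'][140:330,140:420],e['img'][140:330,140:420]])[:,:,::-1]
cv2.imwrite('pics/s14z.png',cv2.resize(im,None,fx=1.42,fy=1.42,interpolation=cv2.INTER_CUBIC))
for d in(a,e):
    hs=cv2.cvtColor(d['img'],cv2.COLOR_RGB2HSV);m=cv2.inRange(hs,(40,80,40),(90,255,255));m[:200]=0;m[230:]=0;m[:,:270]=0;m[:,310:]=0;v,u=np.nonzero(m);print('green',len(u),u.mean(),v.mean())
E
```

```text
t 28.7 p [0.4416 0.033  0.1679] F [-0.2   0.09 -0.1 ] tx [-0.141 -0.99   0.003] tool shift mm [ -1.6 101.1  91. ] xang -98.1
green 116 287.82758620689657 213.8706896551724
green 116 287.7758620689655 213.8706896551724
```

View pics/s14z.png

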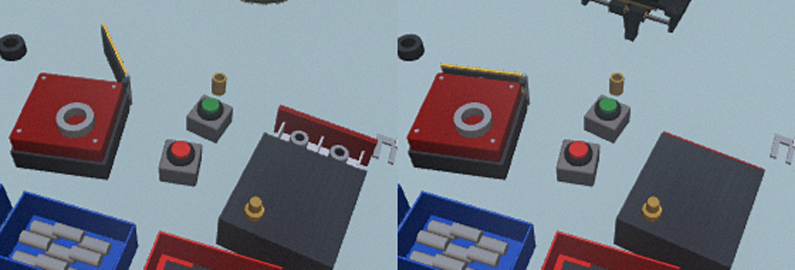

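View pics/w14.png

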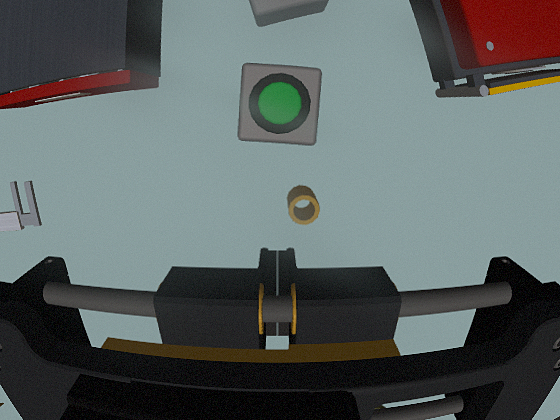

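View pics/t14.png

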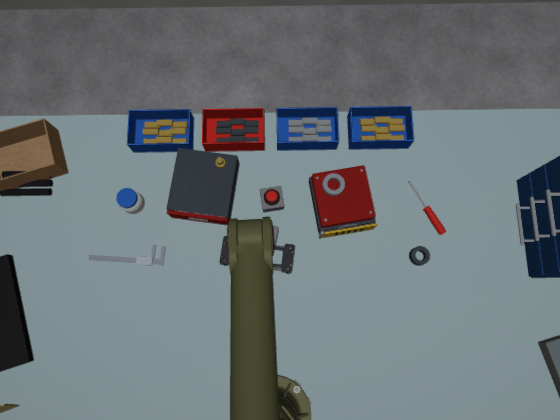

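```bash
python3 -c "
from bench import workorder
print(workorder.close_job())"
```

```text
the job is handed in; nothing more can be done
None
```

The job is handed in at about 29 s on the robot's clock, with the guard and drawer shut and the start button pressed and back up. All pushes were made with closed fingertips.

- **Guard:** I pushed the outer face slowly, with about 2 N of contact force, until it stopped. The force then rose to about 10 N (13 N with its vertical part). From the top camera, the guard's line (-81.6°) matches the head's front edge (about -81°).
- **Drawer:** I pushed the centre of its front, with about 2 N of contact force, until it stopped against the cabinet. The force then rose to about 12 N (14 N with its vertical part). The pictures show the front against the cabinet with no gap.
- **Start button:** Pressed only after both were shut. The fingertip met the hard stop about 6 mm below the button's nominal top, with about 19 N. Afterwards the green button was back where it started in the scene picture, to within 0.1 pixel.

The red stop button was not touched. The last pictures show the loose parts where they began, judged by eye only, and the arm stands clear of everything. No check failed. Camera estimates of the start button's position differed by up to about 1 cm, so I pressed near their average; the press still landed on the button.

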